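# Reset the profile gauge

### The arm

A 6-joint arm with a two-finger parallel gripper is mounted at the origin on a cart in front of the work surface, level with it; the furniture and walls round the work are solid. World frame = base frame: x ahead of the robot, y to its left, z up, the work surface at z = 0. Lengths are in m, angles in degrees, forces in N, time in s.
With the tool pointing down it reaches from about 0.4 to 0.825 m from the base axis. Payload 7 kg.
Tool frame: the origin (TCP) lies midway between the tips of the shut fingers; the grasp point (between the pads) lies 19 mm behind it (hold_point_z is the distance from the TCP to the grasp point, in m); z points along the fingers, y is the line along which they close (so a half turn about z gives the same grasp; the last joint's range is limited). The gripper opens to 88 mm and grips with 3 to 60 N. Pads are 19 mm wide; open, the fingers measure 130 mm over their backs; the gripper's body (78 mm by 193 mm) begins 47 mm behind the grasp point.
Start: joints at [-50.529, 20.546, 0.682, 0, -70.136, -16.507], TCP at [0.263, -0.621, 0.227] pointing down, gripper open.
Joint ranges: [-176.03, 176.03], [-82.01, 121.73], [-58.28, 71.71], [-173.87, 95.51], [-174.79, -0.11], [-173.66, 173.66]. Speed limits (degrees/s): [136.94, 136.94, 172.46, 180, 180, 180].

### API

Orientations are given as [roll, pitch, yaw] about the fixed x, y, z axes, in that order (R = Rz(yaw) Ry(pitch) Rx(roll)).
In Python, from plant import get_state, capture, close_job, hold_point_z gives the robot as it stands.
- The arm moves only by the shell command python3 -m inch 'ROWS' [FORCE]. ROWS is text: rows parted by semicolons, each of 5 numbers parted by spaces: the shift along the tool's x, y, z normalised to -1 to 1, where 1 is 0.15 m, then the turn about the tool's z normalised to -1 to 1, where 1 is 360 degrees, then the opening, from 0 (shut) to 1 (fully open). In form: tx ty tz spin grip; .... A call has exactly 8 rows; each row shifts and turns the commanded pose from where the row before left it, along the tool's axes as they then stand; what a row does not reach is not made up. A row lasts 1/8 s, in which the tool goes at most 62.5 mm and 10.7 degrees, less where a joint would pass 70% of its speed; a pose out of reach is approached as far as the arm can. A call with a number of a shift or a turn outside -1 to 1 is refused whole. A call with a gripper value outside its range is refused whole. The fingers move at their own pace and stop on an object; FORCE is the grip in N (left out, the last holds). Time passes only in rows, so rows that do not move let the fingers close, or fill a call up. It gives the time, the measured TCP pose, the force, the opening and the grip force at its end, in the units of the state.
- get_state(): the state, without advancing time (a new reading comes with each control period).
- capture(name): name is "side" or "top"; returns a dict with "color" (400x640x3 uint8, blue, green, red), "mtx" (3x3 intrinsics, pixels), "R" (3x3) and "t" (3): a world point X has camera coordinates R X + t. Camera axes: x right, y down, z forward; pixel columns grow to the right and rows downward; lengths in m; the calibration is good to about 2 mm. A picture is of the moment at which its call begins. There is no depth.
- close_job(): hands the job in; it is judged then, once.
The state is a dict: "time_s": time; "joints": joint angles; "qd": joint speeds; "joint_torque": joint torques, N m; "tcp_pos": TCP position; "eef_rot": TCP orientation; "contact_force": force on the tool from outside, world axes, zero at the start; "moment": the same for the moment, N m; "gripper_width": finger opening in m; "gripper_force": force on a finger pad.
Only numpy, scipy, OpenCV 4.12 (cv2) and the standard library are available. Lean on these libraries where they do the work, as an engineer would, in place of code of your own. Each camera call takes 0.05 s, during which the arm holds its last target. There are 200 camera calls.

### The job

The blue profile gauge in its plywood cradle still holds the shape of the last moulding: push its red lock lever fully open with a fingertip, run the fingertips along the front edge (the side facing the robot) pressing every tooth in until the whole row is flush with that edge, then push the lever fully shut again. Only push, without forcing anything: open the lock before you press on the teeth, and leave everything else on the bench where it lies.

Things in the scene. Friction and masses are not known exactly. Their poses are not given: they have to be found in the camera images.
- gauge: blue profile (contour) gauge in a plywood cradle, fixed to the bench. Origin on the bench top under its middle; x from the front edge (robot side) to the back, y left along the row of teeth, z up. mm: body x -22.5 to 22.5, y -154 to 129, black end caps and rib up to z = 38; teeth from y = 88 to -88. Wooden cleats (up to z = 28) hold only its ends and the back of its end caps
- front_edge (a point): middle of the front edge, at x -22.5, y 0, z 23.5 mm of the gauge. The edge is the upright faces of the lower bar (z 12-19) and upper bar (z 28-35); teeth slide in the slot between, so a fingertip across both bars is stopped by them just when the teeth are flush. Free air in front and 12 mm below it down to the bench (plywood starts 12 mm further back)
- lock_lever (a joint): red lock lever, rad: 0 = shut, lying along the gauge, pointing left (gauge +y); turns clockwise from above to its stop at 1.4 = open, pointing back (gauge +x). Upright pivot on the right end cap at gauge x 0, y -135 mm. Stays where left; 4 to 8 N at the tab moves it either way. Shut, it clamps every tooth (about 8 N each); open, they slide
- lever_tab (a point): middle of the upright red thumb tab on the lever's free end, 51 mm from the pivot; tab 12 mm thick across the lever, 14 mm along it, from z = 39 to 65 mm above the bench (this point at 56.5); push it from either side
- tooth_01 (a joint): tooth 1 of 16 from the left, at gauge y = +82.5 mm: how far it stands out of the front edge towards the robot, m; 0 = flush, negative = below the edge (stop at -0.003). Each tooth: a pack of thin metal leaves 10.4 mm wide, 8 high (z 19.5-27.5), 78 long, front corners rounded 2.5 mm; starts 3 to 11 mm out; lock open, it slides with about 1 N
- tooth_02 (a joint): tooth 2 of 16 from the left, at gauge y = +71.5 mm: how far it stands out of the front edge towards the robot, m; 0 = flush, negative = below the edge (stop at -0.003). The leaves are slick. A fingertip dragged square against the side of a tooth that stands out jams: press teeth in from the front, or turn the fingers aslant so that they work like a plough
- tooth_03 (a joint): tooth 3 of 16 from the left, at gauge y = +60.5 mm: how far it stands out of the front edge towards the robot, m; 0 = flush, negative = below the edge (stop at -0.003)
- tooth_04 (a joint): tooth 4 of 16 from the left, at gauge y = +49.5 mm: how far it stands out of the front edge towards the robot, m; 0 = flush, negative = below the edge (stop at -0.003)
- tooth_05 (a joint): tooth 5 of 16 from the left, at gauge y = +38.5 mm: how far it stands out of the front edge towards the robot, m; 0 = flush, negative = below the edge (stop at -0.003)
- tooth_06 (a joint): tooth 6 of 16 from the left, at gauge y = +27.5 mm: how far it stands out of the front edge towards the robot, m; 0 = flush, negative = below the edge (stop at -0.003)
- tooth_07 (a joint): tooth 7 of 16 from the left, at gauge y = +16.5 mm: how far it stands out of the front edge towards the robot, m; 0 = flush, negative = below the edge (stop at -0.003)
- tooth_08 (a joint): tooth 8 of 16 from the left, at gauge y = +5.5 mm: how far it stands out of the front edge towards the robot, m; 0 = flush, negative = below the edge (stop at -0.003)
- tooth_09 (a joint): tooth 9 of 16 from the left, at gauge y = -5.5 mm: how far it stands out of the front edge towards the robot, m; 0 = flush, negative = below the edge (stop at -0.003)
- tooth_10 (a joint): tooth 10 of 16 from the left, at gauge y = -16.5 mm: how far it stands out of the front edge towards the robot, m; 0 = flush, negative = below the edge (stop at -0.003)
- tooth_11 (a joint): tooth 11 of 16 from the left, at gauge y = -27.5 mm: how far it stands out of the front edge towards the robot, m; 0 = flush, negative = below the edge (stop at -0.003)
- tooth_12 (a joint): tooth 12 of 16 from the left, at gauge y = -38.5 mm: how far it stands out of the front edge towards the robot, m; 0 = flush, negative = below the edge (stop at -0.003)
- tooth_13 (a joint): tooth 13 of 16 from the left, at gauge y = -49.5 mm: how far it stands out of the front edge towards the robot, m; 0 = flush, negative = below the edge (stop at -0.003)
- tooth_14 (a joint): tooth 14 of 16 from the left, at gauge y = -60.5 mm: how far it stands out of the front edge towards the robot, m; 0 = flush, negative = below the edge (stop at -0.003)
- tooth_15 (a joint): tooth 15 of 16 from the left, at gauge y = -71.5 mm: how far it stands out of the front edge towards the robot, m; 0 = flush, negative = below the edge (stop at -0.003)
- tooth_16 (a joint): tooth 16 of 16 from the left, at gauge y = -82.5 mm: how far it stands out of the front edge towards the robot, m; 0 = flush, negative = below the edge (stop at -0.003)
- moulding: dark stained wooden moulding, 41 x 299 x 19, lying behind the gauge, the piece whose shape was taken (mm); loose, to be left alone; origin under its middle
- pencil: yellow pencil, 143 long, 7 thick, left of the gauge (mm); loose, to be left alone; origin under its middle
- tape_measure: yellow and black tape measure, 67 x 74 x 35, to the right (mm); loose, to be left alone; origin under its middle
- driver_red: screwdriver with red handle, 203 x 27 x 28, to the right (mm); loose, to be left alone; origin under its middle

How it is judged (in metres and radians):
On the way, in this order (a step that is already met when the one before it is completed fails the run):
1. the lock lever is pushed open (more than 1.1 rad) while no tooth has yet been pressed flush (value of joint lock_lever above 1.1 rad and value of joint each of tooth_01, tooth_02, tooth_03, tooth_04, tooth_05, tooth_06, tooth_07, tooth_08, tooth_09, tooth_10, tooth_11, tooth_12, tooth_13, tooth_14, tooth_15, tooth_16 above 0.0026 m), for 0.1 s.
2. with the lock open, every tooth is flush with the front edge (within 2.5 mm) (value of joint lock_lever above 1 rad and value of joint each of tooth_01, tooth_02, tooth_03, tooth_04, tooth_05, tooth_06, tooth_07, tooth_08, tooth_09, tooth_10, tooth_11, tooth_12, tooth_13, tooth_14, tooth_15, tooth_16 below 0.0025 m), for 0.2 s.
At the end, for the whole second after the job is handed in: the lock lever is shut (under 0.15 rad), every tooth stands less than 2.5 mm out of the front edge, and the loose things lie within 20 mm of where they were (value of joint lock_lever below 0.15 rad and value of joint each of tooth_01, tooth_02, tooth_03, tooth_04, tooth_05, tooth_06, tooth_07, tooth_08, tooth_09, tooth_10, tooth_11, tooth_12, tooth_13, tooth_14, tooth_15, tooth_16 below 0.0025 m and distance of each of moulding, pencil, tape_measure, driver_red from where it was at the start of the episode below 0.02 m); the robot touches nothing.
It fails at once if the gauge is pushed or hit with more than 60 N (contact force between any of the fingers, the arm and gauge above 60 N).
It fails at once if a loose thing on the bench is moved by more than 20 mm, lifted or carried (distance of any of moulding, pencil, tape_measure, driver_red from where it was at the start of the episode above 0.02 m).
It also fails if it takes over 72 s, if anything falls off the work surface, if the arm or the gripper's body presses on something with over 40 N, if the wrist force passes 120 N, or if a joint passes its speed limit or range.

## Working session

There is one attempt and no reset: what is moved stays moved. The work goes in short steps, Python scripts to look and compute and a shell command to move; the robot and the scene stay as the last step left them, time stands still between calls to the robot, and variables do not carry over. Pictures are saved under pics/ and viewed, at most 10 in all, crops included, and the job is handed in when it is done.

```bash
mkdir -p pics; python3 - <<'E'
from plant import get_state,capture
import cv2,numpy as np
for n in("side","top"):
    c=capture(n);cv2.imwrite(f"pics/{n}0.png",c["color"]);np.savez(f"pics/{n}0.npz",**c);print(n,c["mtx"].round(1).tolist(),(-np.array(c["R"]).T@c["t"]).round(3),np.array(c["R"]).round(2).tolist())
s=get_state();print(s["tcp_pos"],s["eef_rot"],s["contact_force"],s["gripper_width"],s["time_s"])
E
```

```text
side [[402.9, 0.0, 319.7], [0.0, 402.9, 200.3], [0.0, 0.0, 1.0]] [0.566 0.785 0.792] [[-1.0, 0.0, -0.02], [0.02, 0.66, -0.75], [0.01, -0.75, -0.66]]
top [[389.4, 0.0, 314.6], [0.0, 389.4, 198.8], [0.0, 0.0, 1.0]] [ 0.446 -0.013  1.039] [[-0.01, -1.0, 0.0], [-0.99, 0.01, -0.12], [0.12, -0.01, -0.99]]
[ 0.2631229  -0.62113321  0.22573642] [ 1.79916028e+02 -9.82842592e-03 -1.57041231e+02] [ 0.20867232 -0.20541403 -0.38699654] 0.08749674124502682 0.1
```

View pics/top0.png

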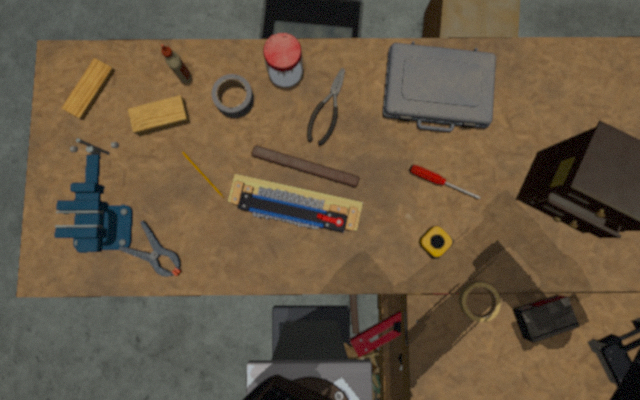

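View pics/side0.png

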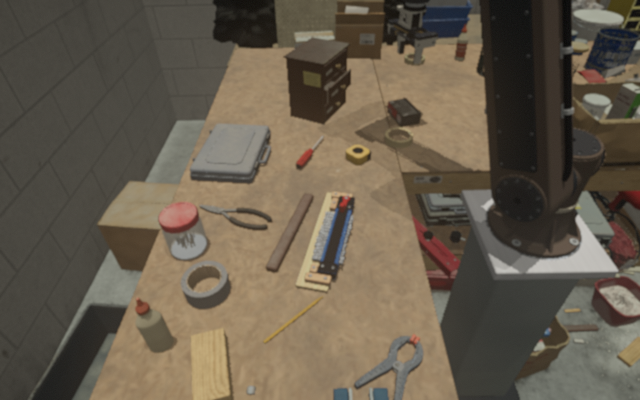

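The top view shows the gauge spanning about (238,200) to (350,222) with the red tab near (325,217). The side view shows it from about (318,275) to (345,205). Next I'll crop and enlarge to choose the masks.

```bash
cat > h.py <<'E'
import numpy as np,cv2
from plant import get_state,capture
def ray(c,uv,z):
    R=np.array(c["R"]);o=-R.T@np.array(c["t"]).ravel()
    d=R.T@np.linalg.solve(c["mtx"],[uv[0],uv[1],1.]);return o+d*(z-o[2])/d[2]
def proj(c,X):
    p=np.array(c["mtx"])@(np.array(c["R"])@np.array(X)+np.array(c["t"]).ravel());return p[:2]/p[2]
E
python3 - <<'E'
from h import *
T=dict(np.load("pics/top0.npz"));S=dict(np.load("pics/side0.npz"))
a=cv2.resize(T["color"][165:245,220:375],None,fx=5,fy=5,interpolation=cv2.INTER_CUBIC)
b=cv2.resize(S["color"][180:300,290:370],None,fx=4.5,fy=4.5,interpolation=cv2.INTER_CUBIC)
cv2.imwrite("pics/ca.png",a);cv2.imwrite("pics/cb.png",b)
for n,c,(x0,y0,x1,y1) in(("T",T,(220,165,375,245)),("S",S,(290,180,370,300))):
    im=c["color"][y0:y1,x0:x1];h=cv2.cvtColor(im,cv2.COLOR_BGR2HSV)
    masks={"black":(h[...,2]<60),"red":((h[...,0]<8)|(h[...,0]>172))&(h[...,1]>170)&(h[...,2]>90),"blue":(h[...,0]>95)&(h[...,0]<130)&(h[...,1]>80)&(h[...,2]>60)}
    for k,m in masks.items():
        n_,l,st,ce=cv2.connectedComponentsWithStats(m.astype(np.uint8))
        i=1+np.argmax(st[1:,4]);pts=np.argwhere(l==i)[:,::-1].astype(np.float32)+[x0,y0]
        r=cv2.minAreaRect(pts.astype(np.float32));bx=cv2.boxPoints(r)
        print(n,k,st[i,4],ce[i].round(1)+[x0,y0],[np.round(r[0],1),np.round(r[1],1),round(r[2],1)])
        print([ray(c,p,.038)[:2].round(4).tolist() for p in bx])
E
```

```text
T black 925 [286.5 210.3] [array([292., 212.]), array([108.5,  17.1]), 12.6]
[[0.5453, 0.1812], [0.5888, 0.1722], [0.525, -0.1012], [0.4821, -0.0908]]
T red 142 [329.4 219. ] [array([330. , 218.1]), array([27.1,  8.7]), 21.8]
[[0.5213, -0.0211], [0.5422, -0.0297], [0.5156, -0.0942], [0.4948, -0.0855]]
T blue 366 [286.1 216.6] [array([286. , 216.6]), array([76.4,  4.9]), 12.6]
[[0.5394, 0.1529], [0.5518, 0.1503], [0.5071, -0.0416], [0.4947, -0.0387]]
S black 56 [329.5 271.7] [array([328.7, 268.6]), array([17., 13.]), 26.6]
[[0.5841, 0.1764], [0.57, 0.1409], [0.5339, 0.1652], [0.5487, 0.1994]]
S red 25 [343.7 202.1] [array([343.8, 202.4]), array([4.5, 7.2]), 26.6]
[[0.5226, -0.0568], [0.5124, -0.0839], [0.5015, -0.075], [0.5118, -0.0481]]
S blue 181 [342.3 236.4] [array([342.4, 236.3]), array([ 3.5, 54.8]), 15.1]
[[0.5471, 0.1518], [0.5025, -0.0364], [0.4933, -0.0324], [0.5389, 0.1548]]
```

View pics/ca.png

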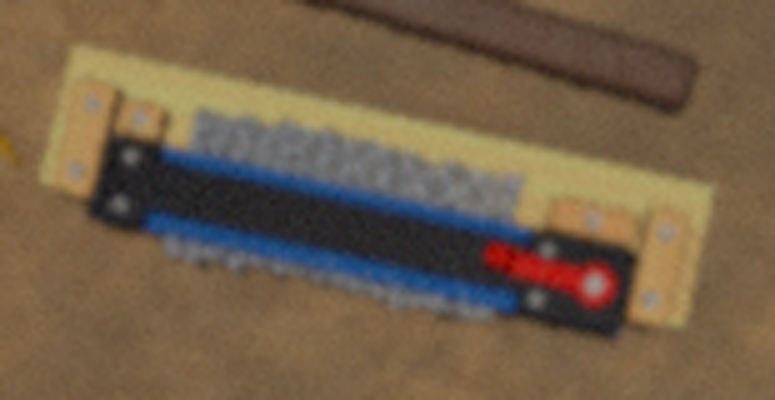

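View pics/cb.png

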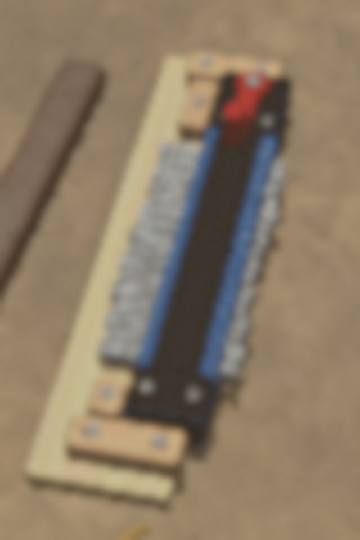

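```bash
python3 -m inch '-0.24 0.26 0 0 0;-0.24 0.26 0 0 0;-0.24 0.26 0 0 0;-0.24 0.26 0 0 0;-0.24 0.26 0 0 0;-0.24 0.26 0 0 0;-0.24 0.26 0 0 0;-0.24 0.26 0 0 0' 20; python3 -m inch '-0.24 0.26 0 0 0;-0.24 0.26 0 0 0;-0.24 0.26 0 0 0;-0.24 0.26 0 0 0;0 0 0 -0.029 0;0 0 0 -0.029 0;0 0 0 -0.029 0;0 0 0 -0.029 0';python3 -m inch '0 0 0 -0.029 0;0 0 0 -0.029 0;0 0 0 -0.029 0;0 0 0 -0.029 0;0 0 0 -0.029 0;0 0 0 -0.029 0;0 0 0 -0.029 0;0 0 0 -0.029 0'
```

```text
time_s: 1.1
tcp_pos: [0.4069, -0.2202, 0.2265]
eef_rot: [180.0, 0.0, -157.0]
contact_force: [0.9, 0.8, 0.2]
gripper_width: 0.0129
gripper_force: 0.0
time_s: 2.1
tcp_pos: [0.4782, -0.022, 0.2262]
eef_rot: [180.0, -0.0, -114.9]
contact_force: [-1.1, 0.0, 0.3]
gripper_width: 0.0004
gripper_force: 0.0
time_s: 3.1
tcp_pos: [0.4782, -0.0221, 0.2263]
eef_rot: [180.0, 0.0, -31.4]
contact_force: [-0.1, 0.1, -0.2]
gripper_width: 0.0006
gripper_force: 0.0
```

```bash
python3 -m inch '0 0 0 -0.0254 0;0 0 0 -0.0254 0;0 0 0.28 0 0;0 0 0.28 0 0;0 0 0.28 0 0;0 0 0.28 0 0;0 0 0 0 0;0 0 0 0 0'; python3 - <<'E'
from h import *
c=capture("side");cv2.imwrite("pics/s1.png",cv2.resize(c["color"][120:300,260:460],None,fx=4,fy=3.3,interpolation=cv2.INTER_CUBIC)[:600,:800])
O=np.array([.5381,.0525]);x=np.array([.974,-.2267]);y=np.array([.2267,.974])
p=np.array(get_state()["tcp_pos"][:2])-O;print(p@x,p@y)
E
```

```text
time_s: 4.1
tcp_pos: [0.4793, -0.0219, 0.0597]
eef_rot: [-180.0, -0.1, -13.4]
contact_force: [0.1, 0.3, 0.8]
gripper_width: 0.0003
gripper_force: 0.0
-0.040018745794298045 -0.08550550433240507
```

View pics/s1.png

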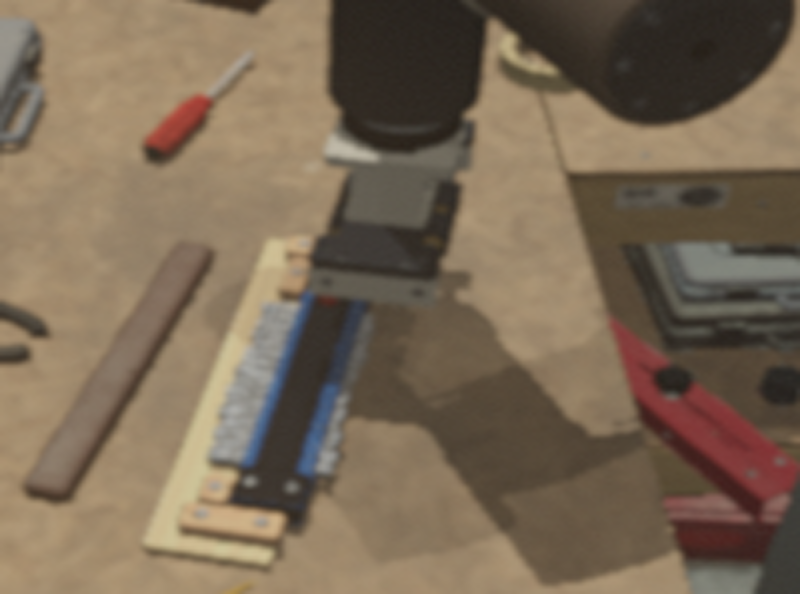

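```bash
python3 -m inch '0 0 0.03 0 0;0 0 0.035 0 0;0.06 0 0 0 0;0.05 0 0 0 0;0.03 0 0 0 0;0.02 0 0 0 0;0.01 0 0 0 0;0 0 0 0 0'
```

```text
time_s: 5.15
tcp_pos: [0.5032, -0.028, 0.0488]
eef_rot: [180.0, 0.0, -13.5]
contact_force: [-0.9, 0.0, -0.6]
gripper_width: 0.0004
gripper_force: 0.0
```

```bash
python3 -m inch '0.01 0 0 0 0;0.06 -0.013 0 0.028 0;0.06 -0.013 0 0.028 0;0.06 -0.013 0 0.028 0;0.06 -0.013 0 0.028 0;0.06 -0.013 0 0.028 0;0.06 -0.013 0 0.028 0;0 0 0 0 0'; python3 - <<'E'
from h import *
O=np.array([.5381,.0525]);x=np.array([.974,-.2267]);y=np.array([.2267,.974])
p=np.array(get_state()["tcp_pos"][:2])-O;print(p@x,p@y)
E
```

```text
time_s: 6.15
tcp_pos: [0.5511, -0.052, 0.0483]
eef_rot: [179.9, 0.0, -74.0]
contact_force: [-1.1, 0.3, -0.7]
gripper_width: 0.0007
gripper_force: 0.7
0.03638777346535292 -0.09886372194844514
```

```bash
python3 -m inch '0.06 -0.013 0 0.028 0;0.01 0 0 0 0;0.01 0 0 0 0;0.01 0 0 0 0;0.01 0 0 0 0;0 0 0 0 0;0 0 0 0 0;0 0 0 0 0'; python3 - <<'E'
from h import *
for n in("top","side"):
    c=capture(n)["color"]
    c=c[150:250,220:400] if n=="top" else c[150:300,260:420]
    cv2.imwrite(f"pics/{n}2.png",cv2.resize(c,(400,int(400*c.shape[0]/c.shape[1]))))
a=cv2.imread("pics/top2.png");b=cv2.imread("pics/side2.png");h=max(len(a),len(b))
p=lambda i:cv2.copyMakeBorder(i,0,h-len(i),0,0,0)
cv2.imwrite("pics/both2.png",np.hstack([p(a),p(b)]))
E
```

```text
time_s: 7.15
tcp_pos: [0.5561, -0.0648, 0.0484]
eef_rot: [179.9, 0.1, -83.7]
contact_force: [-3.5, 7.9, -0.4]
gripper_width: 0.0005
gripper_force: 3.5
```

View pics/both2.png

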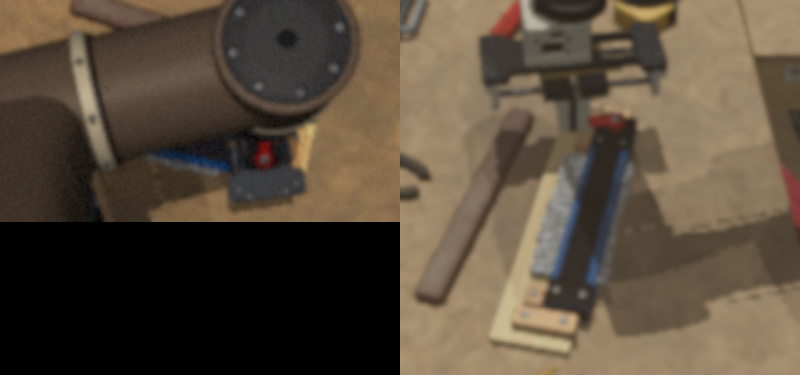

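The lever is now turned back: in the crop, the red arm points back near (264,155) on the left and (605,122) on the right. I'll push it on to its stop.

```bash
python3 -m inch '0.01 0 0 0.014 0;0.015 0 0 0.014 0;0.015 0 0 0 0;0.01 0 0 0 0;0.01 0 0 0 0;0 0 0 0 0;0 0 0 0 0;0 0 0 0 0';python3 - <<'E'
from h import *
O=np.array([.5381,.0525]);x=np.array([.974,-.2267]);y=np.array([.2267,.974])
s=get_state();p=np.array(s["tcp_pos"][:2])-O;print(p@x,p@y,s["contact_force"])
E
```

```text
time_s: 8.25
tcp_pos: [0.5582, -0.0679, 0.0485]
eef_rot: [-179.8, 0.4, -93.7]
contact_force: [-5.1, 40.3, -0.9]
gripper_width: 0.0001
gripper_force: 20.0
0.04685820674621623 -0.11274597178232872 [-5.09842728 40.27883912 -0.94988847]
```

```bash
python3 -m inch '-0.1 0 0 0 0;-0.05 0 0 0 0;0 0 -0.2 0 0;0 0 -0.2 -0.028 0;0 0 0 -0.028 0;0 0 0 -0.028 0;0 0 0 -0.028 0;0 0 0 -0.028 0';python3 -m inch '0 0 0 -0.028 0;0 0 0 -0.028 0;0 0 0 -0.028 0;-0.2 0 0 0 0;-0.3 0 0 0 0;-0.2 0 0 0 0;0 0 0 0 0;0 0 0 0 0';python3 - <<'E'
from h import *
O=np.array([.5381,.0525]);x=np.array([.974,-.2267]);y=np.array([.2267,.974])
s=get_state();p=np.array(s["tcp_pos"][:2])-O;print(p@x,p@y,s["contact_force"])
c=capture("top");print(cv2.imwrite("pics/t3.png",cv2.resize(c["color"][165:245,220:375],None,fx=5,fy=5,interpolation=cv2.INTER_CUBIC)))
np.savez("pics/t3.npz",**c)
E
```

```text
time_s: 9.25
tcp_pos: [0.5586, -0.0531, 0.109]
eef_rot: [-180.0, -0.0, -43.2]
contact_force: [0.8, -0.4, -0.4]
gripper_width: 0.0003
gripper_force: 0.0
time_s: 10.25
tcp_pos: [0.4573, -0.0281, 0.1094]
eef_rot: [-180.0, -0.1, -13.4]
contact_force: [1.0, -0.5, -0.8]
gripper_width: 0.0004
gripper_force: 0.0
-0.060451729744543214 -0.09680738753405613 [ 1.00583082 -0.4760278  -0.84723251]
True
```

View pics/t3.png

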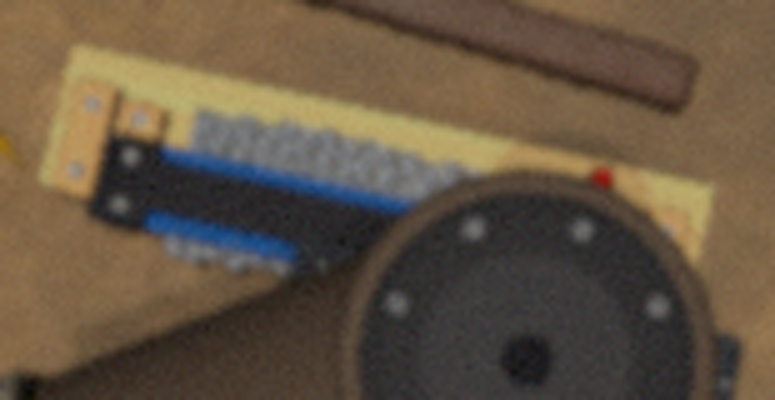

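```bash
python3 -m inch '0 -0.165 0.2 0 0;0 0 0.22 0 0;0 0 0.2 0 0;0 0 0.047 0 0;0.05 0 0 0 0;0.06 0 0 0 0;0.03 0 0 0 0;0.02 0 0 0 0';python3 -m inch '0.01 0 0 0 0;0.01 0 0 0 0;0.01 0 0 0 0;0.01 0 0 0 0;0 0 0 0 0;0 0 0 0 0;0 0 0 0 0;0 0 0 0 0';cat > p.py <<'E'
from h import *
O=np.array([.5381,.0525]);x=np.array([.974,-.2267]);y=np.array([.2267,.974])
s=get_state();p=np.array(s["tcp_pos"][:2])-O;f=np.array(s["contact_force"][:2]);print("gauge",p@x,p@y,"F",f@x,f@y)
E
python3 p.py
```

```text
time_s: 11.3
tcp_pos: [0.4857, -0.0095, 0.0092]
eef_rot: [-180.0, -0.0, -13.5]
contact_force: [-2.5, 1.7, 1.3]
gripper_width: 0.0001
gripper_force: 1.6
time_s: 12.3
tcp_pos: [0.4883, -0.0111, 0.0082]
eef_rot: [179.9, 0.3, -13.5]
contact_force: [-12.2, 7.9, 6.6]
gripper_width: 0.0006
gripper_force: 6.5
gauge -0.0340878090708011 -0.07319634622679158 F -13.619243918378645 4.901889862699548
```

```bash
python3 -m inch '0.005 0 0 0 0;0.005 0 0 0 0;0 0 0 0 0;0 0 0 0 0;0 0 0 0 0;0 0 0 0 0;0 0 0 0 0;0 0 0 0 0';python3 p.py
```

```text
time_s: 13.3
tcp_pos: [0.4883, -0.0113, 0.008]
eef_rot: [179.9, 0.4, -13.5]
contact_force: [-16.6, 12.6, 10.4]
gripper_width: 0.0004
gripper_force: 9.7
gauge -0.03406267189778824 -0.0734732862685628 F -18.984452530048713 8.481363165553683
```

```bash
python3 -m inch '-0.13 0 0 0 0;0 -0.2 0 0 0;0.05 0 0 0 0;0.03 0 0 0 0;0.02 0 0 0 0;0.02 0 0 0 0;0.01 0 0 0 0;0 0 0 0 0';python3 p.py
```

```text
time_s: 14.3
tcp_pos: [0.4949, 0.0172, 0.0078]
eef_rot: [179.8, 0.4, -13.6]
contact_force: [-18.5, 13.3, 10.0]
gripper_width: 0.0004
gripper_force: 10.6
gauge -0.03404000633576023 -0.04414282634224818 F -21.00271700737814 8.770507713616523
```

```bash
for i in 1; do python3 -m inch '-0.13 0 0 0 0;0 -0.2 0 0 0;0.05 0 0 0 0;0.03 0 0 0 0;0.02 0 0 0 0;0.02 0 0 0 0;0.01 0 0 0 0;0 0 0 0 0';python3 p.py;done; python3 -m inch '-0.13 0 0 0 0;0 -0.2 0 0 0;0.05 0 0 0 0;0.03 0 0 0 0;0.02 0 0 0 0;0.02 0 0 0 0;0.01 0 0 0 0;0 0 0 0 0';python3 p.py
```

```text
time_s: 15.3
tcp_pos: [0.5019, 0.0465, 0.008]
eef_rot: [179.9, 0.4, -13.6]
contact_force: [-21.6, 15.0, 12.9]
gripper_width: 0.0004
gripper_force: 12.2
gauge -0.0339360371404432 -0.014046898847386247 F -24.430378002201238 9.670858974894802
time_s: 16.3
tcp_pos: [0.5087, 0.0758, 0.0081]
eef_rot: [179.9, 0.4, -13.6]
contact_force: [-24.4, 16.4, 15.9]
gripper_width: 0.0006
gripper_force: 13.4
gauge -0.0338790814641297 0.016047815073268933 F -27.48284311069433 10.397544647826358
```

```bash
python3 -m inch '-0.13 0 0 0 0;0 -0.2 0 0 0;0.05 0 0 0 0;0.03 0 0 0 0;0.02 0 0 0 0;0.015 0 0 0 0;0 0 0 0 0;0 0 0 0 0';python3 p.py; python3 -m inch '-0.13 0 0 0 0;0 -0.2 0 0 0;0.05 0 0 0 0;0.03 0 0 0 0;0.02 0 0 0 0;0.02 0 0 0 0;0.01 0 0 0 0;0 0 0 0 0';python3 p.py; python3 -m inch '-0.13 0 0 0 0;-0.2 0 0 0 0;0 0 -0.2 0 0;0 0 -0.3 0 0;0 -0.3 -0.3 0 0;0 -0.3 -0.2 0 0;0 -0.3 -0.2 0 0;0 -0.3 0 0 0';python3 p.py; python3 - <<'E'
from h import *
a=capture("top")["color"][165:245,220:375];b=capture("side")["color"][180:300,290:370]
a=cv2.resize(a,(560,289),interpolation=cv2.INTER_CUBIC);b=cv2.resize(b,(240,360),interpolation=cv2.INTER_CUBIC)
cv2.imwrite("pics/b4.png",np.hstack([cv2.copyMakeBorder(a,0,71,0,0,0),b]))
E
```

```text
time_s: 17.3
tcp_pos: [0.5157, 0.1055, 0.0084]
eef_rot: [179.9, 0.2, -13.5]
contact_force: [-15.6, 10.0, 8.6]
gripper_width: 0.0006
gripper_force: 8.5
gauge -0.03382500987299116 0.04650978824762633 F -17.414915857469083 6.165158706543756
time_s: 18.3
tcp_pos: [0.5225, 0.1347, 0.0084]
eef_rot: [179.9, 0.2, -13.5]
contact_force: [-15.5, 8.9, 8.6]
gripper_width: 0.0007
gripper_force: 8.7
gauge -0.03381275379209828 0.07656901054212562 F -17.105262040247396 5.114694634006117
time_s: 19.3
tcp_pos: [0.5209, 0.3228, 0.1914]
eef_rot: [-179.7, -0.2, -13.5]
contact_force: [1.2, -0.3, -0.7]
gripper_width: 0.0005
gripper_force: 0.0
gauge -0.0780282762487822 0.25941737444346935 F 1.2021418514323394 -0.013185998771880687
```

View pics/b4.png

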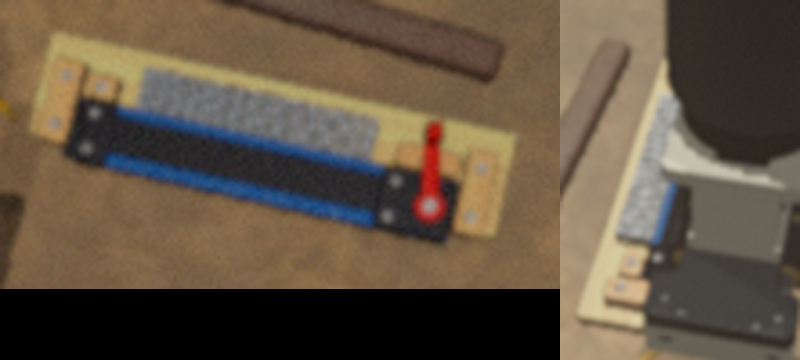

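```bash
python3 -m inch '0.113 0.343 0 0 0;0.113 0.343 0 0 0;0.113 0.343 0 0 0;0.113 0.343 0 0 0;0.113 0.343 0 0 0;0.113 0.343 0 0 0;0.113 0.343 0 0 0;0.113 0.343 0 0 0';python3 -m inch '0 0 0 0.0276 0;0 0 0 0.0276 0;0 0 0 0.0276 0;0 0 0 0.0276 0;0 0 0 0.0276 0;0 0 0 0.0276 0;0 0 0 0.0276 0;0 0 0 0.0276 0'; python3 p.py
```

```text
time_s: 20.4
tcp_pos: [0.5546, -0.1134, 0.1881]
eef_rot: [180.0, -0.0, -13.5]
contact_force: [0.5, 0.7, -0.2]
gripper_width: 0.0004
gripper_force: 0.0
time_s: 21.4
tcp_pos: [0.5546, -0.1117, 0.1878]
eef_rot: [180.0, -0.0, -93.3]
contact_force: [0.3, -0.9, 0.2]
gripper_width: 0.0001
gripper_force: 0.0
gauge 0.05331653111074304 -0.1561834231435949 F 0.43720788644679764 -0.7714319451369338
```

```bash
python3 -m inch '0 0 0.3 0 0;0 0 0.3 0 0;0 0 0.25 0 0;0 0 0.07 0 0;-0.03 0 0 0 0;-0.03 0 0 0 0;-0.02 0 0 0 0;0 0 0 0 0'; python3 p.py
```

```text
time_s: 22.4
tcp_pos: [0.5564, -0.0986, 0.051]
eef_rot: [-179.9, 0.0, -92.9]
contact_force: [-0.9, 0.7, 0.2]
gripper_width: 0.0005
gripper_force: 0.0
gauge 0.052062538223244345 -0.1430441086881495 F -1.0258561152083552 0.5231264161604625
```

```bash
python3 -m inch '-0.015 0 0 0 0;-0.061 -0.0145 0 -0.028 0;-0.061 -0.0145 0 -0.028 0;-0.061 -0.0145 0 -0.028 0;-0.061 -0.0145 0 -0.028 0;-0.061 -0.0145 0 -0.028 0;-0.061 -0.0145 0 -0.028 0;0 0 0 0 0'; python3 p.py
```

```text
time_s: 23.4
tcp_pos: [0.5474, -0.0434, 0.0502]
eef_rot: [180.0, -0.0, -32.5]
contact_force: [0.2, -2.1, 1.0]
gripper_width: 0.0006
gripper_force: 0.7
gauge 0.030820575136295606 -0.09124254583297524 F 0.7176465012538438 -2.0193778853109374
```

```bash
python3 -m inch '-0.061 -0.0145 0 -0.028 0;-0.05 -0.01 0 -0.026 0;-0.01 0 0 0 0;-0.01 0 0 0 0;-0.01 0 0 0 0;0 0 0 0 0;0 0 0 0 0;0 0 0 0 0'; python3 p.py
```

```text
time_s: 24.4
tcp_pos: [0.5345, -0.0319, 0.0508]
eef_rot: [-179.9, -0.4, -13.3]
contact_force: [14.8, -10.9, -8.3]
gripper_width: 0.0006
gripper_force: 8.1
gauge 0.015638288258140166 -0.08296971791037137 F 16.900315585461904 -7.267440378970674
```

```bash
python3 -m inch '-0.01 0 0 0 0;-0.005 0 0 0 0;0 0 0 0 0;0 0 0 0 0;0 0 0 0 0;0 0 0 0 0;0 0 0 0 0;0 0 0 0 0'; python3 p.py
python3 -m inch '0.1 0 0 0 0;0.1 0 0 0 0;0 0 -0.3 0 0;0 0 -0.3 0 0;0.1 -0.3 -0.3 0 0;0 -0.4 -0.1 0 0;0 -0.4 0 0 0;0 -0.4 0 0 0';python3 -m inch '0 -0.3 0 0 0;0 -0.3 0 0 0;0 0 0 0 0;0 0 0 0 0;0 0 0 0 0;0 0 0 0 0;0 0 0 0 0;0 0 0 0 0'; python3 - <<'E'
from h import *
cv2.imwrite("pics/t5.png",cv2.resize(capture("top")["color"][135:265,170:470],None,fx=2.6,fy=2.6,interpolation=cv2.INTER_CUBIC))
E
```

```text
time_s: 25.4
tcp_pos: [0.5341, -0.0316, 0.0511]
eef_rot: [-179.9, -0.6, -13.2]
contact_force: [21.1, -16.1, -13.4]
gripper_width: 0.0009
gripper_force: 11.8
gauge 0.015218619587267454 -0.0828455323685102 F 24.19138122021452 -10.934550180512305
time_s: 26.4
tcp_pos: [0.6218, 0.1784, 0.1983]
eef_rot: [-180.0, 0.0, -13.2]
contact_force: [1.9, 0.1, -0.8]
gripper_width: 0.0004
gripper_force: 0.0
time_s: 27.4
tcp_pos: [0.6418, 0.2638, 0.1982]
eef_rot: [-180.0, -0.0, -13.1]
contact_force: [0.9, -0.6, -0.2]
gripper_width: -0.0
gripper_force: 0.0
```

View pics/t5.png

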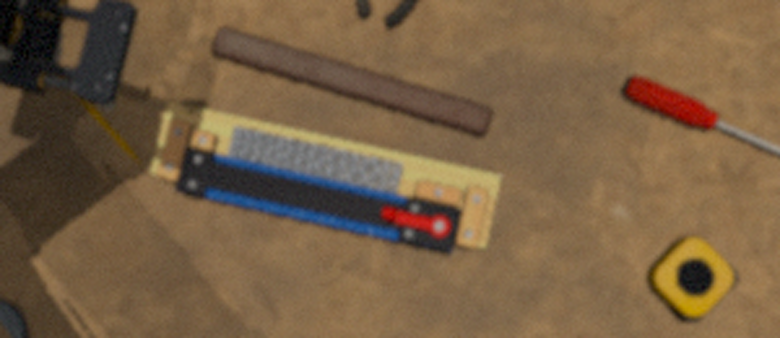

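The lever lies shut along the gauge, with its pivot at (438,226) and tab at (390,213). The front edge is clean from (200,190) to (400,235), and the loose things haven't moved.

```bash
python3 -c "from plant import close_job;print(close_job())"
```

```text
the job is handed in; nothing more can be done
None
```

The job is handed in at about 27 s: the lock was opened to its stop, all the teeth look flush in the top view, the lever is shut again, and nothing loose appears to have moved; no verdict came back.

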